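Load the dry cabinet and release its locked drawer

ROBOT

A 6-joint arm with a two-finger parallel gripper is mounted at the origin on the work surface; the furniture and walls round the work are solid. World frame = base frame: x ahead of the robot, y to its left, z up, the work surface at z = 0. Lengths are in m, angles in rad, forces in N, time in s.
With the tool pointing down it reaches from about 0.25 to 0.725 m from the base axis. Payload 4 kg.
Tool frame: the origin (TCP) lies at the very end of the fingers, on their centre line; the grasp point (between the pads) lies 19 mm behind it; z points along the fingers, y is the line along which they close (so a half turn about z gives the same grasp; the last joint's range is limited). The gripper opens to 85 mm and grips with 20 to 120 N. Pads are 22 mm wide; open, the fingers measure 114 mm over their backs; the gripper's body (76 mm by 85 mm) begins 54 mm behind the grasp point. The pads swing forward as they close: fully open they stand 13 mm farther back than shut.
Start: joints at [1.116, 0.241, 0.005, 1.335, 0, 1.571], TCP at [0.22, 0.449, 0.231] pointing down, gripper open.
Joint ranges: [-2.72, 2.72], [-1.05, 1.87], [-1.09, 1.28], [-1.99, 2.15], [-1.42, 1.44], [-3.14, 3.14]. Speed limits (rad/s): [2.79, 2.79, 3.14, 3.14, 3.14, 3.14].

INTERFACE

Orientations are given as a unit quaternion [x, y, z, w].
In Python, from workcell import bot, vision, workorder gives the robot as it stands.
- The arm moves only by the shell command python3 -m creep 'ROWS' [OPENING]. ROWS is JSON, a list of rows, each a list of 2 entries, a list of its own where there are three numbers: the shift along the tool's x, y, z in mm, then the turn, a rotation vector about the tool's x, y, z in rad. In form: [[[dx, dy, dz], [wx, wy, wz]], ...]. A call has 1 to 12 rows; each row shifts and turns the commanded pose from where the row before left it, along the tool's axes as they then stand; what a row does not reach is not made up. A row lasts 1/8 s, in which the tool goes at most 62.5 mm and 10.7 degrees, less where a joint would pass 70% of its speed; a pose out of reach is approached as far as the arm can. A call is refused whole if a number of a shift passes 62.5 or a number of a turn 0.188, either way. A call with a gripper value outside its range is refused whole. OPENING is the finger opening in mm, from 0 to 85.4, set as the call begins (- or left out, the last holds). The fingers move at their own pace and stop on an object; the grip force is fixed at half the most. Time passes only in rows, so rows that do not move let the fingers close. It gives the time, the measured TCP pose, the force, the opening and the grip force at its end, in the units of the state.
- bot.get_obs(): the state, without advancing time (a new reading comes with each control period).
- vision.camera(name): name is "side" or "top"; returns a dict with "image" (480x640x3 uint8, blue, green, red), "z_map" (480x640 float32, m along the optical axis (not along the pixel's ray), 0 where there is no reading), "K" (3x3 intrinsics, pixels), "rvec" (rotation vector, rad) and "tvec" (3), from world to camera coordinates, as OpenCV has them. Camera axes: x right, y down, z forward; pixel columns grow to the right and rows downward; lengths in m; the calibration is good to about 2 mm. A picture is of the moment at which its call begins.
- workorder.job_done(): hands the job in; it is judged then, once.
Trained networks look in a picture, given as the dict that the camera call returned (one of the last four; its "shot" number tells which), for a name from the list of things; names that differ only in an ending like _2 or _b are one class to them, and where a whole thing is asked for, a point or a joint stands for the part that bears it (a point fixed in the world has none). Each returns a list of dicts, best first, with "score" (0 to 1); they miss things now and then, are a little off and sometimes report something else, mostly with a low value. They report only what shows in the picture. A call takes as long as a camera call.
- vision.spot_in(picture, query): "position" ([column, row] in pixels, amid what is visible of it).
- vision.place_of(picture, query): "position" ([column, row] in pixels: a listed point, or the origin of a listed thing).
The state is a dict: "clock": time; "joint_pos": joint angles; "joint_vel": joint speeds; "tau": joint torques, N m; "eef_pos": TCP position; "tool_rot": TCP orientation; "ft_force": force on the tool from outside, world axes, zero at the start; "ft_torque": the same for the moment, N m; "grip_width": finger opening in m; "grasp_force": force on a finger pad.
Only numpy, scipy, OpenCV 4.12 (cv2) and the standard library are available. Lean on these libraries where they do the work, as an engineer would, in place of code of your own. Each camera call takes 0.05 s, during which the arm holds its last target. There are 200 camera calls.

TASK

Put the glass plates away dry: slide each plate that is in the blue slotted rack up and out, and stand it upright, fully down, in a free slot of the dry cabinet's pulled-out drawer (one plate to a slot), and put the desiccant canister (or both, if there are two) in the open tray at the front of the drawer. Only when all of them are in, press down the red release lever on the drawer's left slide to free the locked drawer, and push the drawer fully home. Do not tip the plates over, and leave the timer and the marker where they are.

Things in the scene. Friction and masses are not known exactly. Their poses are not given: they have to be found in the camera images.
- plate_1: a glass plate 80 mm long (its x), 6 mm thick (its y), 95 mm tall (its z), 90 g, whose top 16 mm is edged with an orange silicone strip 9 mm thick to grip it by. Origin: middle of the lower edge. At the start it stands upright in one of the rack's slots. Not every plate is present in every run.
- plate_2: a glass plate 80 mm long (its x), 6 mm thick (its y), 95 mm tall (its z), 90 g, whose top 16 mm is edged with an orange silicone strip 9 mm thick to grip it by. Origin: middle of the lower edge. At the start it stands upright in one of the rack's slots. Not every plate is present in every run.
- plate_3: a glass plate 80 mm long (its x), 6 mm thick (its y), 95 mm tall (its z), 90 g, whose top 16 mm is edged with an orange silicone strip 9 mm thick to grip it by. Origin: middle of the lower edge. At the start it stands upright in one of the rack's slots. Not every plate is present in every run.
- plate_4: a glass plate 80 mm long (its x), 6 mm thick (its y), 95 mm tall (its z), 90 g, whose top 16 mm is edged with an orange silicone strip 9 mm thick to grip it by. Origin: middle of the lower edge. At the start it stands upright in one of the rack's slots. Not every plate is present in every run.
- canister_1: a desiccant canister: an upright cylinder 52 mm across and 85 mm tall, lower part blue, upper part aluminium, 180 g. Origin: centre of its underside. It starts standing on the bench, and can be gripped near its top. One or two canisters are present.
- canister_2: a desiccant canister: an upright cylinder 52 mm across and 85 mm tall, lower part blue, upper part aluminium, 180 g. Origin: centre of its underside. It starts standing on the bench, and can be gripped near its top. One or two canisters are present.
- rack: the fixed slotted rack: white base 100 (its x) x 200 (its y) x 8 mm, blue saddle-topped teeth up to 66 mm above the bench. Four slots along its x, at its y = -66, -22, 22, 66 mm, are 9.5 mm wide and straight for 40 mm up from the base; plates stand on the base, lower edge 8 mm above the bench, and may lean a few degrees. Origin: centre of its underside.
- cabinet: the white dry cabinet, fixed: 175 mm deep, 292 mm wide, 155 mm high. Origin: on the bench under the middle of its front face; its x points into the cabinet, y to the left as seen from the front, z up. The drawer slides along its x.
- drawer (a joint): the drawer, in m: 0 = fully home, 0.18 = fully out, locked there at the start (see catch_face). Once free it slides with a few newtons (1.5 N dry friction). Front panel 280 mm wide, 10 mm thick, top edge 130 mm above the bench; drawer floor 24 mm above the bench; side walls, 196 mm apart outside, reach 52 mm.
- drawer_bays (a point): in the drawer: centre of the slotted rear part, on the floor 24 mm above the bench; axes as the cabinet's. Grey saddle-topped teeth up to 55 mm above the floor guide into four slots along x, at y = -66, -22, 22, 66 mm from here, 11 mm wide, straight for the lowest 38 mm, 92 mm long (a plate is 80). With the drawer out, the cabinet's front face is 64 mm beyond this point in x.
- drawer_tray (a point): in the drawer: point on its floor at the centre of the open tray behind the front panel, 66 mm long in x, 188 mm in y; axes as the cabinet's. A wall 27 mm high parts it from the slots.
- lever (a joint): the red release lever, in rad: 0 = up at rest (sprung), 0.32 = pressed to its stop. It needs about 0.22 or more to free the drawer. The pad must be pushed down about 16 to 22 mm with 3.5 to 8 N.
- catch_face (a point): top of the square face of the catch at the cabinet's mouth, 64 mm above the bench. A pawl at the lever's rear end stands 3 mm in front of it and stops the drawer going in until the lever is pressed. Once the drawer has gone in 30 mm (joint below 0.15) the pawl is past the catch and the lever may be let go. The lever enters the cabinet with the drawer.
- lever_pad (a point): top centre of the red lever's pad, beside the drawer's left wall, 45 mm behind the front panel's front, 74 mm above the bench at rest; axes as the lever's. Pad 44 mm long in the cabinet's x, 32 mm wide. From 22 mm beyond this point (+x) stands a lip 16 mm high: a fingertip holding the pad down and moving on in +x pushes the drawer in by it. Hinge (along y): 70 mm beyond, 8 mm below.
- drawer_handle (a point): middle of the drawer's bar handle: a level bar 120 mm long in y, 35 mm in front of the front panel, 92 mm above the bench. With the drawer home it is 45 mm in front of the cabinet's front face. The drawer can be pushed home by this bar or by the panel.
- timer: bystander: a cream lab timer 74 x 64 x 21 mm on the bench.
- marker: bystander: a black-and-white marker pen 136 mm long, 12 mm thick, lying on the bench.

How it is judged:
By the outcome, as a careful person would: the job done as asked, in the order asked, and still so for the second after the job is handed in, with the robot touching nothing.
Of plate_1, plate_2, plate_3, plate_4 only 3 to 4 are there at a start; the rules pass over those that are not, and their reading is None.
Of canister_1, canister_2 only 1 to 2 are there at a start; the rules pass over those that are not, and their reading is None.
At some moment in a run one of canister_1, canister_2 may be knocked a few centimetres aside while the robot is not near it.
It also fails if it takes over 210 s, if anything falls off the work surface, if the arm or the gripper's body presses on something with over 40 N, if the wrist force passes 120 N, or if a joint passes its speed limit or range.

## Working session

There is one attempt and no reset: what is moved stays moved. The work goes in short steps, Python scripts to look and compute and a shell command to move; the robot and the scene stay as the last step left them, time stands still between calls to the robot, and variables do not carry over. Pictures are saved under pics/ and viewed, at most 14 in all, crops included, and the job is handed in when it is done.

```bash
mkdir -p pics; ls
cat > h.py <<'E'
import numpy as np, cv2, sys
from workcell import bot, vision, workorder
from scipy.spatial.transform import Rotation as R
def cam(n):
    c=vision.camera(n); c['R']=cv2.Rodrigues(np.array(c['rvec'],float))[0]; c['t']=np.array(c['tvec'],float).ravel(); return c
def ray(c,uv):
    d=np.linalg.inv(c['K'])@np.array([uv[0],uv[1],1.]); return -c['R'].T@c['t'], c['R'].T@d
def at_z(c,uv,z):
    o,d=ray(c,uv); return o+d*(z-o[2])/d[2]
def cloud(c):
    z=c['z_map'].astype(float); v,u=np.indices(z.shape)
    P=np.stack([u,v,np.ones_like(u)],-1)@np.linalg.inv(c['K']).T*z[...,None]
    W=(P-c['t'])@c['R']; W[z==0]=np.nan; return W
def proj(c,p):
    return cv2.projectPoints(np.array(p,float).reshape(-1,3),c['R'],c['t'],c['K'],None)[0].reshape(-1,2)
def save(c,n): cv2.imwrite(f'pics/{n}.png',c['image'])
E
python3 - <<'E'
from h import *
np.set_printoptions(precision=4,suppress=True)
o=bot.get_obs(); print(o['eef_pos'],o['tool_rot'],o['clock'])
H=dict(plate_1=.0,canister_1=0,rack=0,cabinet=0,drawer_bays=.024,drawer_tray=.024,lever_pad=.074,drawer_handle=.092,catch_face=.064,timer=0,marker=0)
for n in ('top','side'):
    c=cam(n); save(c,n+'0'); print(n,-c['R'].T@c['t'], c['R'][2])
    for q,z in H.items():
        if n=='side' and q in('timer','marker'): continue
        zz=.008 if q=='plate_1' else z
        for r in vision.place_of(c,q)[:5]:
            print(q,round(r['score'],2),np.round(r['position']),at_z(c,r['position'],zz)[:2])
E
```

```text
pics
[0.2193 0.4486 0.2304] [ 0.2254  0.9743 -0.0011 -0.0002] 0.0
top [0.4063 0.0646 1.1639] [ 0.181  -0.0165 -0.9833]
plate_1 0.65 [219. 320.] [0.4474 0.2697]
plate_1 0.59 [259. 324.] [0.4385 0.178 ]
plate_1 0.58 [240. 317.] [0.4529 0.2206]
canister_1 0.76 [304. 240.] [0.6328 0.0773]
canister_1 0.61 [249. 237.] [0.6409 0.206 ]
canister_1 0.22 [406. 244.] [ 0.6244 -0.1645]
rack 0.62 [226. 321.] [0.444  0.2535]
rack 0.17 [207. 245.] [0.6222 0.3035]
cabinet 0.75 [449. 239.] [ 0.6353 -0.2672]
drawer_tray 0.78 [461. 300.] [ 0.4914 -0.2793]
lever_pad 0.96 [412. 301.] [ 0.4848 -0.1579]
lever_pad 0.29 [220. 318.] [0.4495 0.255 ]
drawer_handle 0.78 [476. 335.] [ 0.4109 -0.286 ]
drawer_handle 0.3 [406. 243.] [ 0.6096 -0.1462]
catch_face 0.58 [406. 244.] [ 0.611  -0.1516]
timer 0.9 [208. 242.] [0.6284 0.3021]
timer 0.58 [255. 323.] [0.4396 0.1877]
marker 0.78 [318. 303.] [0.4853 0.044 ]
marker 0.75 [408. 244.] [ 0.6244 -0.1687]
side [ 0.5044 -0.7855  0.9401] [ 0.0914  0.6988 -0.7095]
plate_1 0.96 [246. 229.] [0.4359 0.1961]
plate_1 0.94 [252. 220.] [0.4526 0.228 ]
plate_1 0.71 [248. 210.] [0.4443 0.2748]
plate_1 0.61 [254. 199.] [0.465  0.3172]
canister_1 0.79 [314. 253.] [0.6071 0.0825]
canister_1 0.72 [316. 223.] [0.6311 0.1938]
canister_1 0.65 [278. 381.] [ 0.4804 -0.2709]
canister_1 0.57 [272. 320.] [ 0.4788 -0.1138]
rack 0.71 [249. 221.] [0.4442 0.236 ]
cabinet 0.86 [348. 372.] [ 0.6288 -0.2746]
drawer_bays 0.82 [320. 371.] [ 0.5688 -0.2758]
drawer_bays 0.51 [317. 252.] [0.6141 0.0598]
drawer_tray 0.78 [276. 380.] [ 0.4766 -0.2818]
lever_pad 0.82 [271. 321.] [ 0.4791 -0.169 ]
drawer_handle 0.59 [239. 372.] [ 0.4088 -0.2919]
catch_face 0.44 [326. 310.] [ 0.6024 -0.1539]
catch_face 0.18 [316. 222.] [0.6227 0.1318]
```

View pics/top0.png

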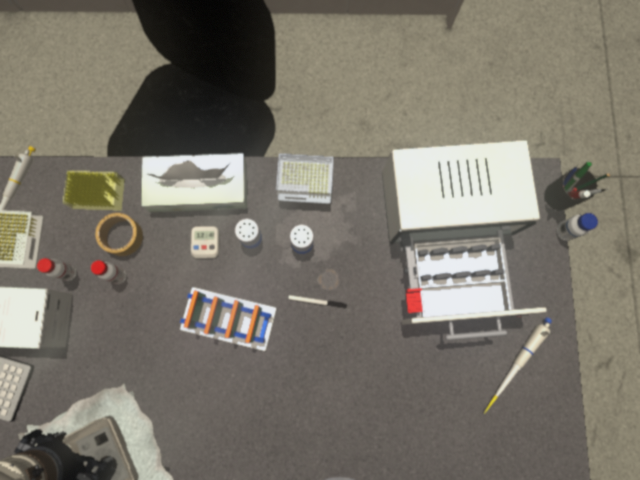

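View pics/side0.png

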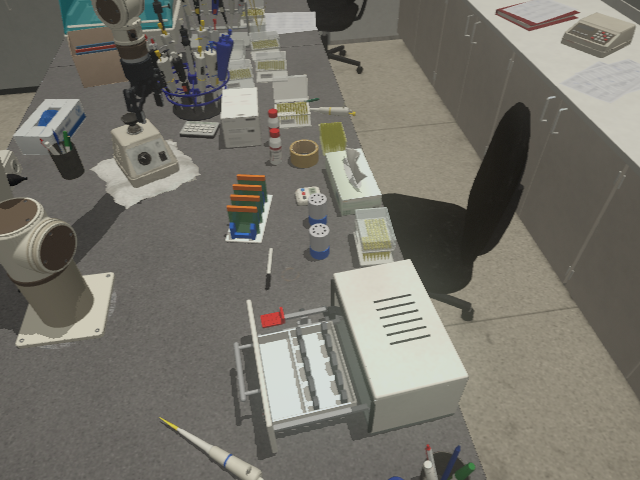

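The top view shows four orange-edged plates in the rack at columns 190–252, row 315, canisters at (247,231) and (301,237), and the timer at (205,242). The marker is at (318,300), and the open, empty drawer is at (460,285) with the red lever at (414,300). Next I'll get precise geometry from the depth maps.

```bash
cat >> h.py <<'E'
def orange(c):
    h=cv2.cvtColor(c['image'],cv2.COLOR_BGR2HSV); return (h[...,0]>4)&(h[...,0]<17)&(h[...,1]>150)&(h[...,2]>110)
def fitline(P):
    m=P.mean(0); u,s,vt=np.linalg.svd(P-m,full_matrices=False); d=vt[0]; d=d if d[0]>0 else -d
    e=(P-m)@d; return m+d*(np.percentile(e,1)+np.percentile(e,99))/2, np.degrees(np.arctan2(d[1],d[0])), np.ptp(e)
E
python3 - <<'E'
from h import *
np.set_printoptions(precision=4,suppress=True)
for n in ('top','side'):
    c=cam(n); W=cloud(c); print(n)
    m=orange(c)&(W[...,2]>.07)&(W[...,2]<.13)&(W[...,1]>.1)&(W[...,1]<.4)
    k,l,s,_=cv2.connectedComponentsWithStats(m.astype(np.uint8))
    for i in range(1,k):
        if s[i,4]>15:
            P=W[l==i]; zt=np.percentile(P[:,2],90); Q=P[P[:,2]>zt-.006]
            mm,a,L=fitline(Q[:,:2]); print('plate',s[i,4],mm,'yaw',a,'L',L,'z',zt)
    m=(W[...,2]>.078)&(W[...,2]<.093)&(W[...,0]>.55)&(W[...,0]<.72)&(W[...,1]>0)&(W[...,1]<.26)
    k,l,s,_=cv2.connectedComponentsWithStats(m.astype(np.uint8))
    for i in range(1,k):
        if s[i,4]>60: 
            P=W[l==i]; print('can',s[i,4],(P.max(0)+P.min(0))/2,np.ptp(P,0))
    for nm,z0,z1,b in (('cab',.148,.163,(.55,.9,-.5,-.05)),('panel',.122,.136,(.38,.56,-.5,-.08)),('handle',.08,.099,(.35,.46,-.42,-.15))):
        m=(W[...,2]>z0)&(W[...,2]<z1)&(W[...,0]>b[0])&(W[...,0]<b[1])&(W[...,1]>b[2])&(W[...,1]<b[3])
        P=W[m][:,:2]; 
        if len(P)>20: print(nm,len(P),cv2.minAreaRect(P.astype(np.float32)),P.min(0),P.max(0),np.median(W[m][:,2]))
    h=cv2.cvtColor(c['image'],cv2.COLOR_BGR2HSV)
    m=((h[...,0]<4)|(h[...,0]>175))&(h[...,1]>180)&(W[...,1]<-.08)&(W[...,1]>-.3)&(W[...,0]<.6)&(W[...,0]>.4)
    P=W[m]; print('lever',len(P),np.median(P,0),P.min(0),P.max(0))
E
```

```text
top
plate 128 [0.4673 0.3108] yaw -14.081592109006767 L 0.07104374178155715 z 0.10680269545239116
plate 88 [0.454  0.2694] yaw -13.73192654487447 L 0.07190924163851092 z 0.10635108428599448
plate 89 [0.4452 0.2262] yaw -13.671433897983846 L 0.07198338841359071 z 0.10654394687624873
plate 120 [0.4347 0.1834] yaw -13.588059448520633 L 0.07175220512672323 z 0.10701293583589144
can 435 [0.6386 0.2017 0.0852] [0.0506 0.0503 0.0131]
can 429 [0.6257 0.0825 0.0849] [0.0498 0.0482 0.0131]
cab 11113 ((0.723589301109314, -0.2613470256328583), (0.17695684731006622, 0.29287847876548767), 4.304444313049316) [ 0.6253 -0.4124] [ 0.8212 -0.1101] 0.15605526505372583
panel 669 ((0.4521573483943939, -0.28211307525634766), (0.00999821349978447, 0.2780551016330719), 4.502767086029053) [ 0.4378 -0.4205] [ 0.4661 -0.1435] 0.1304121324671004
handle 372 ((0.42716631293296814, -0.2846473455429077), (0.04031942039728165, 0.2623779773712158), 4.494565963745117) [ 0.4035 -0.4139] [ 0.4575 -0.1523] 0.09625573308837329
lever 199 [ 0.4823 -0.1603  0.0756] [ 0.4629 -0.173   0.07  ] [ 0.5068 -0.1476  0.0907]
side
plat
[... 383 characters left out ...]
3 0.1999 0.0833] [0.0506 0.0546 0.0102]
can 250 [0.6231 0.0813 0.0833] [0.0507 0.0552 0.0105]
cab 11458 ((0.7204856872558594, -0.2633402943611145), (0.17496633529663086, 0.2928612232208252), 4.491374492645264) [ 0.623  -0.4152] [ 0.818  -0.1112] 0.1540564600245896
panel 699 ((0.44961416721343994, -0.2840023934841156), (0.01002990361303091, 0.27980875968933105), 4.4713263511657715) [ 0.4347 -0.4236] [ 0.4651 -0.1444] 0.1287092933184908
handle 482 ((0.42921409010887146, -0.28264960646629333), (0.050559692084789276, 0.23877619206905365), 4.46251916885376) [ 0.4007 -0.4006] [ 0.4599 -0.1617] 0.09510507998067486
lever 1 [ 0.4613 -0.1497  0.0729] [ 0.4613 -0.1497  0.0729] [ 0.4613 -0.1497  0.0729]
```

```bash
cat > go.py <<'E'
# how far: python3 go.py x y z yawdeg(of tool y axis) -> turn about tool z (mrad), tilt fix, and shift (mm) in tool axes after the turn
from h import *
x,y,z,a=map(float,sys.argv[1:5]); o=bot.get_obs(); a=np.radians(a)
T=np.column_stack([[-np.sin(a)*-1*-1,np.cos(a),0],[np.cos(a),np.sin(a),0],[0,0,-1]])
q=R.from_quat(o['tool_rot']); w=(q.inv()*R.from_matrix(T)).as_rotvec()
p=np.array(o['eef_pos']); s=T.T@(np.array([x,y,z])-p)*1e3
print('t%.1f'%o['clock'],'pos',np.round(p,4),'turn',np.round(w,3),'shift',np.round(s,1),'F',np.round(o['ft_force'],1),'w',round(o['grip_width'],4),'g',round(o['grasp_force'],1))
E
python3 go.py .4653 .3103 .2 76.3; python3 -m creep '[[[0,0,0],[0,0,-0.108]],[[0,0,0],[0,0,-0.107]],[[0,0,0],[0,0,0]]]' 30; python3 go.py .4653 .3103 .2 76.3
```

```text
t1.2 pos [0.2196 0.4492 0.2313] turn [-0.    -0.    -0.216] shift [-271.6  -76.7   31.3] F [-0.1  0.2  0.2] w 0.0856 g 0.0
clock: 1.58
eef_pos: [0.2196, 0.4492, 0.2313]
tool_rot: [0.12, 0.993, -0.0, -0.0]
ft_force: [-0.3, 0.4, -0.9]
grip_width: 0.0322
grasp_force: 0.0
t1.6 pos [0.2196 0.4492 0.2313] turn [-0.    -0.    -0.002] shift [-271.6  -76.7   31.3] F [-0.3  0.4 -0.9] w 0.0322 g 0.0
```

```bash
python3 -m creep '[[[-38.8,-11,4],[0,0,0]],[[-38.8,-11,4],[0,0,0]],[[-38.8,-11,4],[0,0,0]],[[-38.8,-11,4],[0,0,0]],[[-38.8,-11,5],[0,0,0]],[[-38.8,-11,5],[0,0,0]],[[-38.8,-10.7,5.3],[0,0,0]],[[0,0,0],[0,0,0]],[[0,0,0],[0,0,0]]]' 30 >/dev/null; python3 go.py .4653 .3103 .076 76.3
```

```text
t2.7 pos [0.465  0.3101 0.1998] turn [-0.    -0.001 -0.002] shift [ -0.3   0.3 123.8] F [ 0.6 -0.3  0.5] w 0.0303 g 0.0
```

Run:
```python
from h import *
c=cam('side'); cv2.imwrite('pics/s1.png',cv2.resize(c['image'][90:290,160:400],None,fx=3,fy=3))
```

```text
(no output)
```

View pics/s1.png

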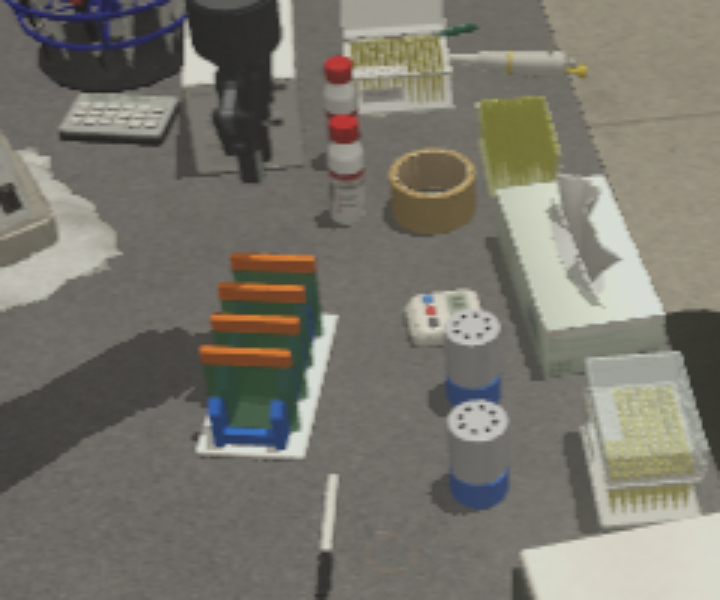

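The gripper (240,150 in the crop) hangs above the farthest plate, and all four plates and both canisters stand untouched. Next I'll descend and grip.

```bash
python3 -m creep '[[[0,0,30],[0,0,0]],[[0,0,30],[0,0,0]],[[0,0,30],[0,0,0]],[[0,0,20],[0,0,0]],[[0,0,14],[0,0,0]],[[0,0,0],[0,0,0]],[[0,0,0],[0,0,0]]]' 30 >/dev/null; python3 go.py .4653 .3103 .076 76.3; python3 -m creep '[[[0,0,0],[0,0,0]],[[0,0,0],[0,0,0]],[[0,0,0],[0,0,0]],[[0,0,0],[0,0,0]],[[0,0,0],[0,0,0]],[[0,0,0],[0,0,0]]]' 0; python3 go.py .4653 .3103 .076 76.3
```

```text
t3.6 pos [0.4657 0.3109 0.077 ] turn [ 0.001  0.001 -0.   ] shift [ 0.2 -0.6  1. ] F [0.  0.1 0.3] w 0.0302 g 0.0
clock: 4.38
eef_pos: [0.4661, 0.3108, 0.0772]
tool_rot: [0.12, 0.993, 0.001, 0.001]
ft_force: [0.3, 0.2, 4.5]
grip_width: 0.008
grasp_force: 60.1
t4.4 pos [0.4661 0.3108 0.0772] turn [ 0.002  0.002 -0.001] shift [ 0.7 -0.7  1.2] F [0.3 0.2 4.5] w 0.008 g 60.1
```

```bash
python3 -m creep '[[[0,0,-8],[0,0,0]],[[0,0,-10],[0,0,0]],[[0,0,-12],[0,0,0]],[[0,0,-15],[0,0,0]],[[0,0,-20],[0,0,0]],[[0,0,-25],[0,0,0]],[[0,0,-25],[0,0,0]],[[0,0,-25],[0,0,0]],[[0,0,0],[0,0,0]],[[0,0,0],[0,0,0]]]' >/dev/null; python3 go.py .5761 -.34 .21 94.45
python3 - <<'E'
from h import *
c=cam('side'); W=cloud(c); o=bot.get_obs(); e=np.array(o['eef_pos'])
m=orange(c)&(W[...,2]>.14)&(np.hypot(W[...,0]-e[0],W[...,1]-e[1])<.08)
P=W[m]; print(len(P),fitline(P[:,:2]),P[:,2].min(),P[:,2].max())
# plate body front face: pixels beneath
m=(W[...,2]>.12)&(W[...,2]<.215)&(np.hypot(W[...,0]-e[0],W[...,1]-e[1])<.07)
Q=W[m]; print([ (z,np.round(np.median(Q[abs(Q[:,2]-z)<.006],0),4)) for z in (.14,.16,.18,.2,.21)])
cv2.imwrite('pics/s2.png',cv2.resize(c['image'][60:260,160:400],None,fx=3,fy=3))
E
```

```text
t5.6 pos [0.4648 0.3094 0.2154] turn [-0.001 -0.001 -0.318] shift [ -60.6 -656.1    5.4] F [ 0.3 -0.4 -1.6] w 0.0079 g 59.3
106 (array([0.46213875, 0.3051998 ]), np.float64(-13.543874156971652), np.float64(0.07661234435802664)) 0.2262265328272677 0.2434981767398475
[(0.14, array([0.4546, 0.3117, 0.145 ])), (0.16, array([0.4636, 0.3062, 0.1596])), (0.18, array([0.4645, 0.3058, 0.1803])), (0.2, array([0.4587, 0.3076, 0.2001])), (0.21, array([0.4704, 0.3032, 0.2088]))]
```

View pics/s2.png

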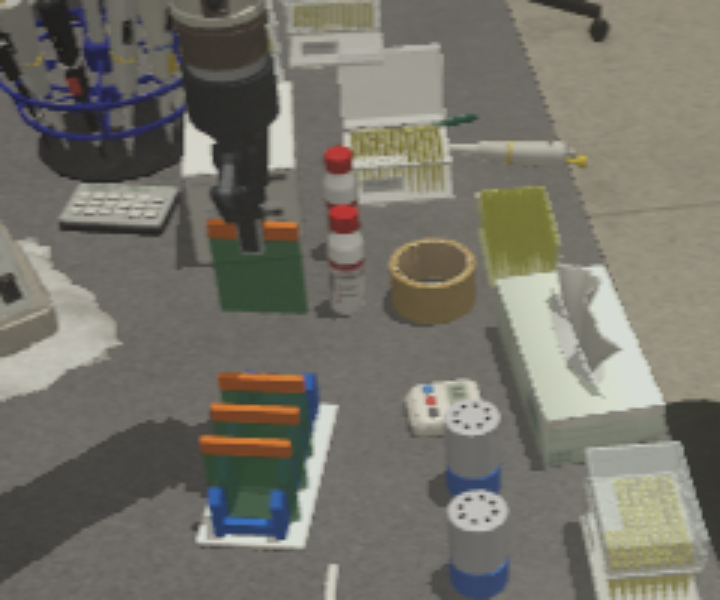

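```bash
python3 -m creep '[[[0,0,0],[0,0,-0.159]],[[0,0,0],[0,0,-0.159]],[[-4,-30,0],[0,0,0]],[[-4,-45,0],[0,0,0]],[[-4,-45,0],[0,0,0]],[[-4,-45,0],[0,0,0]],[[-4,-45,0],[0,0,0]],[[-4,-45,0],[0,0,0]],[[-4,-45,0],[0,0,0]],[[-4,-45,0],[0,0,0]],[[-4,-45,0],[0,0,0]],[[-4,-45,0],[0,0,0]]]' >/dev/null; python3 go.py .5761 -.34 .21 94.45
python3 -m creep '[[[-4,-45,0],[0,0,0]],[[-4,-45,0],[0,0,0]],[[-4,-45,0],[0,0,0]],[[-4,-45,0],[0,0,0]],[[-4.6,-30,0],[0,0,0]],[[0,-11,5],[0,0,0]],[[0,0,0],[0,0,0]],[[0,0,0],[0,0,0]]]' >/dev/null; python3 go.py .5761 -.34 .21 94.45
cat > chk.py <<'E'
from h import *
# held plate: orange mid/yaw and plate tilt from both cameras
for n in ('top','side'):
    c=cam(n); W=cloud(c); e=np.array(bot.get_obs()['eef_pos'])
    d=np.hypot(W[...,0]-e[0],W[...,1]-e[1])
    m=orange(c)&(d<.08)&(W[...,2]>e[2]-.01)
    P=W[m]
    if len(P)>20: f=fitline(P[:,:2]); print(n,len(P),'mid',np.round(f[0],4),'tcp',np.round(e[:2],4),'yaw %.1f L %.3f z %.3f %.3f'%(f[1],f[2],P[:,2].min(),P[:,2].max()))
    h=cv2.cvtColor(c['image'],cv2.COLOR_BGR2HSV)
    m=(h[...,0]>50)&(h[...,0]<85)&(h[...,1]>60)&(d<.08)&(W[...,2]>e[2]-.075)&(W[...,2]<e[2]+.01)
    Q=W[m]
    if len(Q)>60:
        for _ in range(3):
            k=Q.mean(0); nn=np.linalg.svd(Q-k,full_matrices=False)[2][2]; Q=Q[abs((Q-k)@nn)<.004]
        nn=nn*np.sign(nn[1]); print(n,'face',len(Q),np.round(k,4),'normal',np.round(nn,3))
E
python3 chk.py
```

```text
t7.2 pos [ 0.5383 -0.1218  0.2145] turn [ 0.001 -0.003  0.001] shift [ -20.8 -220.5    4.5] F [ 1.4  0.5 -1.3] w 0.0079 g 59.2
t8.2 pos [ 0.5766 -0.3377  0.2106] turn [ 0.001 -0.001  0.002] shift [ 0.7 -2.3  0.6] F [ 0.2  0.5 -1.8] w 0.0077 g 59.2
top 98 mid [ 0.5779 -0.3357] tcp [ 0.5769 -0.3377] yaw 4.3 L 0.077 z 0.232 0.322
side 99 mid [ 0.5751 -0.3384] tcp [ 0.5771 -0.3378] yaw 4.5 L 0.078 z 0.234 0.238
```

```bash
python3 -m creep '[[[0.7,-2.3,0],[0,0,0]],[[0,0,15],[0,0,0]],[[0,0,20],[0,0,0]],[[0,0,15],[0,0,0]],[[0,0,8],[0,0,0]],[[0,0,0],[0,0,0]],[[0,0,0],[0,0,0]]]' >/dev/null; python3 go.py .5761 -.34 .093 94.45; python3 -m creep '[[[0,0,8],[0,0,0]],[[0,0,8],[0,0,0]],[[0,0,8],[0,0,0]],[[0,0,8],[0,0,0]],[[0,0,8],[0,0,0]],[[0,0,0],[0,0,0]]]' >/dev/null;  python3 go.py .5761 -.34 .093 94.45
```

```text
t9.2 pos [ 0.5768 -0.3417  0.1537] turn [-0.001  0.001  0.001] shift [ 0.6  1.7 60.7] F [ 0.1 -0.  -1.4] w 0.0081 g 59.2
t9.9 pos [ 0.5758 -0.3411  0.1118] turn [ 0.001 -0.002  0.001] shift [-0.4  1.1 18.8] F [ 0.6 -0.4 -1.2] w 0.0081 g 59.2
```

```bash
python3 -m creep '[[[0,0,6],[0,0,0]],[[0,0,5],[0,0,0]],[[0,0,4],[0,0,0]],[[0,0,2],[0,0,0]],[[0,0,0],[0,0,0]],[[0,0,0],[0,0,0]]]' >/dev/null;  python3 go.py .5761 -.34 .093 94.45
```

```text
t10.7 pos [ 0.5765 -0.3415  0.0962] turn [-0.     0.     0.001] shift [0.3 1.5 3.2] F [ 0.4 -0.5 -0.8] w 0.0079 g 59.2
```

```bash
python3 -m creep '[[[0,0,1.5],[0,0,0]],[[0,0,1],[0,0,0]],[[0,0,1],[0,0,0]],[[0,0,0],[0,0,0]]]' >/dev/null;  python3 go.py .5761 -.34 .093 94.45;python3 -m creep '[[[0,0,0.7],[0,0,0]],[[0,0,0.7],[0,0,0]],[[0,0,0],[0,0,0]]]' >/dev/null;  python3 go.py .5761 -.34 .093 94.45
```

```text
t11.2 pos [ 0.5765 -0.3416  0.0932] turn [-0.     0.001  0.001] shift [0.3 1.6 0.2] F [-1.3  0.7  3.3] w 0.0079 g 59.8
t11.5 pos [ 0.5774 -0.3417  0.0932] turn [-0.001  0.003  0.001] shift [1.2 1.8 0.2] F [-1.7  0.9  7.8] w 0.0081 g 60.6
```

```bash
python3 -m creep '[[[0,0,0],[0,0,0]],[[0,0,0],[0,0,0]],[[0,0,0],[0,0,0]],[[0,0,-10],[0,0,0]],[[0,0,-25],[0,0,0]],[[0,0,-35],[0,0,0]],[[0,0,-40],[0,0,0]],[[0,0,0],[0,0,0]]]' 30 >/dev/null; python3 go.py .4526 .2685 .21 76.3
cat > orng.py <<'E'
from h import *
for n in ('top','side'):
    c=cam(n); W=cloud(c)
    m=orange(c)&(W[...,2]>.07)&(W[...,2]<.135)&(W[...,1]>-.4)&(W[...,1]<.4)&(W[...,0]>.38)&(W[...,0]<.66)
    k,l,s,_=cv2.connectedComponentsWithStats(m.astype(np.uint8))
    for i in range(1,k):
        if s[i,4]>30:
            P=W[l==i]; zt=np.percentile(P[:,2],90); Q=P[P[:,2]>zt-.006]
            mm,a,L=fitline(Q[:,:2]); print(n,s[i,4],np.round(mm,4),'yaw %.1f L %.3f z %.4f'%(a,L,zt))
E
python3 orng.py
```

```text
t12.5 pos [ 0.5786 -0.3428  0.2067] turn [-0.004  0.009  0.317] shift [267.2 564.   -3.3] F [-0.3  0.2  0.1] w 0.03 g 0.0
top 134 [ 0.5793 -0.3384] yaw 3.6 L 0.076 z 0.1225
top 63 [0.4534 0.2699] yaw -13.6 L 0.068 z 0.1062
top 74 [0.4441 0.2266] yaw -13.4 L 0.071 z 0.1066
top 119 [0.4355 0.1833] yaw -13.8 L 0.072 z 0.1065
side 105 [0.4393 0.2698] yaw -15.9 L 0.055 z 0.1032
side 157 [0.4449 0.2237] yaw -12.8 L 0.077 z 0.1029
side 168 [0.4334 0.1816] yaw -13.0 L 0.079 z 0.1028
side 111 [ 0.5869 -0.3406] yaw 4.9 L 0.054 z 0.1199
```

```bash
python3 -m creep '[[[0,0,0],[-0.002,0.005,0.159]],[[0,0,0],[-0.002,0.004,0.158]],[[15,30,0],[0,0,0]],[[20,42,0],[0,0,0]],[[20,42,0],[0,0,0]],[[20,42,0],[0,0,0]],[[20,42,0],[0,0,0]],[[20,42,0],[0,0,0]],[[20,42,0],[0,0,0]],[[20,42,0],[0,0,0]],[[20,42,0],[0,0,0]],[[20,42,0],[0,0,0]]]' >/dev/null
python3 -m creep '[[[20,42,0],[0,0,0]],[[20,42,0],[0,0,0]],[[20,42,0],[0,0,0]],[[10,30,0],[0,0,0]],[[0,0,0],[0,0,0]],[[0,0,0],[0,0,0]]]' >/dev/null; python3 go.py .4526 .2685 .077 76.3
```

```text
t14.9 pos [0.4516 0.2684 0.2039] turn [ 0.    -0.011  0.   ] shift [ -0.9   0.3 126.9] F [ 0.3 -0.   0.2] w 0.03 g 0.0
```

```bash
python3 -m creep '[[[-1,0,0],[0,-0.011,0]],[[0,0,30],[0,0,0]],[[0,0,30],[0,0,0]],[[0,0,30],[0,0,0]],[[0,0,24],[0,0,0]],[[0,0,13],[0,0,0]],[[0,0,0],[0,0,0]],[[0,0,0],[0,0,0]]]' 30 >/dev/null; python3 go.py .4526 .2685 .077 76.3; python3 -m creep '[[[0,0,0],[0,0,0]],[[0,0,0],[0,0,0]],[[0,0,0],[0,0,0]],[[0,0,0],[0,0,0]],[[0,0,0],[0,0,0]]]' 0 >/dev/null; python3 go.py .4526 .2685 .077 76.3;  python3 -m creep '[[[0,0,-8],[0,0,0]],[[0,0,-10],[0,0,0]],[[0,0,-12],[0,0,0]],[[0,0,-15],[0,0,0]],[[0,0,-20],[0,0,0]],[[0,0,-25],[0,0,0]],[[0,0,-25],[0,0,0]],[[0,0,-22],[0,0,0]],[[0,0,0],[0,0,0]],[[0,0,0],[0,0,0]]]' >/dev/null; python3 go.py .5727 -.2961 .21 94.45; python3 chk.py
```

```text
t15.9 pos [0.4544 0.2694 0.079 ] turn [ 0.004  0.003 -0.   ] shift [ 1.5 -1.3  2. ] F [0.2 0.6 0.3] w 0.0298 g 0.0
t16.5 pos [0.4545 0.2699 0.0792] turn [0.004 0.004 0.   ] shift [ 1.6 -1.8  2.2] F [ 0.  -0.1  6.5] w 0.008 g 60.6
t17.8 pos [0.4529 0.2687 0.2145] turn [ 0.002  0.001 -0.316] shift [ -75.6 -572.4    4.5] F [ 0.2  0.4 -1.2] w 0.0076 g 59.7
side 116 mid [0.4495 0.2648] tcp [0.4526 0.2685] yaw -12.8 L 0.076 z 0.221 0.239
side face 602 [0.4495 0.2655 0.1807] normal [0.235 0.972 0.012]
```

```bash
python3 -m creep '[[[0,0,0],[0.001,0,-0.158]],[[0,0,0],[0.001,0,-0.158]],[[-4,-30,0],[0,0,0]],[[-6,-45,0],[0,0,0]],[[-6,-45,0],[0,0,0]],[[-6,-45,0],[0,0,0]],[[-6,-45,0],[0,0,0]],[[-6,-45,0],[0,0,0]],[[-6,-45,0],[0,0,0]],[[-6,-45,0],[0,0,0]],[[-6,-45,0],[0,0,0]],[[-6,-45,0],[0,0,0]]]' >/dev/null
python3 -m creep '[[[-6,-45,0],[0,0,0]],[[-6,-45,0],[0,0,0]],[[-5,-35,0],[0,0,0]],[[0,-12,4],[0,0,0]],[[0,0,0],[0,0,0]],[[0,0,0],[0,0,0]]]' >/dev/null; python3 go.py .5727 -.2961 .155 94.45;python3 chk.py
```

```text
t20.1 pos [ 0.5719 -0.2941  0.2108] turn [0.001 0.001 0.001] shift [-0.6 -2.1 55.8] F [-0.1 -0.7 -0.9] w 0.0076 g 59.6
top 75 mid [ 0.5718 -0.2928] tcp [ 0.5721 -0.2941] yaw 4.2 L 0.079 z 0.232 0.240
side 88 mid [ 0.5689 -0.2952] tcp [ 0.5723 -0.2941] yaw 4.9 L 0.078 z 0.230 0.237
```

```bash
python3 -m creep '[[[-1.5,-2.3,0],[0,0,0]],[[0,0,20],[0,0,0]],[[0,0,25],[0,0,0]],[[0,0,12],[0,0,0]],[[0,0,8],[0,0,0]],[[0,0,8],[0,0,0]],[[0,0,8],[0,0,0]],[[0,0,0],[0,0,0]]]' >/dev/null; python3 go.py .5727 -.2961 .095 94.45; python3 -m creep '[[[0,0,8],[0,0,0]],[[0,0,8],[0,0,0]],[[0,0,7],[0,0,0]],[[0,0,6],[0,0,0]],[[0,0,0],[0,0,0]],[[0,0,0],[0,0,0]]]' >/dev/null;  python3 go.py .5727 -.2961 .095 94.45
```

```text
t21.2 pos [ 0.5736 -0.2976  0.1296] turn [ 0.     0.001 -0.   ] shift [ 0.8  1.5 34.6] F [-0.8  0.  -0.6] w 0.0077 g 59.7
t21.9 pos [ 0.5742 -0.2978  0.1014] turn [-0.     0.002 -0.   ] shift [1.4 1.8 6.4] F [-0.7 -0.5 -0.5] w 0.008 g 59.6
```

```bash
python3 -m creep '[[[0,0,3],[0,0,0]],[[0,0,2],[0,0,0]],[[0,0,1],[0,0,0]],[[0,0,1],[0,0,0]],[[0,0,0],[0,0,0]]]' >/dev/null;  python3 go.py .5727 -.2961 .095 94.45;python3 -m creep '[[[0,0,0.8],[0,0,0]],[[0,0,0.7],[0,0,0]],[[0,0,0],[0,0,0]]]' >/dev/null;  python3 go.py .5727 -.2961 .095 94.45
```

```text
t22.6 pos [ 0.5744 -0.2978  0.0952] turn [-0.001  0.003 -0.   ] shift [1.6 1.9 0.2] F [-1.2  0.4  4.8] w 0.0081 g 60.4
t22.9 pos [ 0.5754 -0.298   0.0952] turn [-0.002  0.006 -0.   ] shift [2.6 2.1 0.2] F [-1.2  0.6  9.1] w 0.008 g 61.2
```

```bash
python3 -m creep '[[[0,0,0],[0,0,0]],[[0,0,0],[0,0,0]],[[0,0,0],[0,0,0]],[[0,0,-10],[0,0,0]],[[0,0,-25],[0,0,0]],[[0,0,-35],[0,0,0]],[[0,0,-40],[0,0,0]],[[0,0,0],[0,0,0]]]' 30 >/dev/null; python3 go.py .4449 .2251 .205 76.3; python3 orng.py
```

```text
t23.9 pos [ 0.5761 -0.2989  0.2081] turn [-0.003  0.011  0.316] shift [251.6 478.    3.1] F [0.1 0.1 0.1] w 0.0298 g 0.0
top 115 [ 0.5762 -0.2957] yaw 5.0 L 0.074 z 0.1213
top 74 [ 0.5632 -0.3402] yaw 3.9 L 0.039 z 0.1222
top 111 [0.4354 0.1832] yaw -13.7 L 0.072 z 0.1074
side 151 [0.4438 0.2241] yaw -13.6 L 0.074 z 0.1029
side 166 [0.4331 0.1815] yaw -14.7 L 0.078 z 0.1030
side 134 [ 0.5727 -0.2986] yaw 4.1 L 0.078 z 0.1194
side 163 [ 0.5765 -0.3418] yaw 4.5 L 0.076 z 0.1198
```

```bash
python3 -m creep '[[[0,0,0],[-0.002,0.006,0.158]],[[0,0,0],[-0.001,0.005,0.158]],[[18,32,0],[0,0,0]],[[23,43,0],[0,0,0]],[[23,43,0],[0,0,0]],[[23,43,0],[0,0,0]],[[23,43,0],[0,0,0]],[[23,43,0],[0,0,0]],[[23,43,0],[0,0,0]],[[23,43,0],[0,0,0]],[[23,43,0],[0,0,0]],[[23,43,0],[0,0,0]]]' >/dev/null
python3 -m creep '[[[20,43,0],[0,0,0]],[[7,16,3],[0,0,0]],[[0,0,0],[0,0,0]],[[0,0,0],[0,0,0]]]' >/dev/null; python3 go.py .4449 .2251 .077 76.3
```

```text
t26.1 pos [0.442  0.2251 0.2023] turn [ 0.    -0.01  -0.001] shift [ -2.8   0.7 125.3] F [ 0.3 -0.1  0.1] w 0.0302 g 0.0
```

```bash
python3 -m creep '[[[-2.5,0,0],[0,-0.01,0]],[[0,0,30],[0,0,0]],[[0,0,30],[0,0,0]],[[0,0,30],[0,0,0]],[[0,0,24],[0,0,0]],[[0,0,13],[0,0,0]],[[0,0,0],[0,0,0]],[[0,0,0],[0,0,0]]]' 30 >/dev/null; python3 go.py .4449 .2251 .077 76.3; python3 -m creep '[[[0,0,0],[0,0,0]],[[0,0,0],[0,0,0]],[[0,0,0],[0,0,0]],[[0,0,0],[0,0,0]],[[0,0,0],[0,0,0]]]' 0 >/dev/null; python3 go.py .4449 .2251 .077 76.3;  python3 -m creep '[[[0,0,-8],[0,0,0]],[[0,0,-10],[0,0,0]],[[0,0,-12],[0,0,0]],[[0,0,-15],[0,0,0]],[[0,0,-20],[0,0,0]],[[0,0,-25],[0,0,0]],[[0,0,-25],[0,0,0]],[[0,0,-22],[0,0,0]],[[0,0,0],[0,0,0]],[[0,0,0],[0,0,0]]]' >/dev/null; python3 go.py .5693 -.2523 .21 94.45; python3 chk.py
```

```text
t27.1 pos [0.4455 0.2261 0.0768] turn [ 0.003  0.002 -0.   ] shift [ 0.4 -1.1 -0.2] F [0.  0.4 0.5] w 0.0299 g 0.0
t27.7 pos [0.4457 0.2265 0.077 ] turn [0.003 0.003 0.   ] shift [ 0.4 -1.5  0. ] F [ 1.3 -0.6  6. ] w 0.0078 g 60.4
t28.9 pos [0.4441 0.2254 0.2124] turn [ 0.001  0.    -0.317] shift [ -87.8 -486.     2.4] F [-1.   0.1 -0.8] w 0.0079 g 59.5
side 116 mid [0.4417 0.2208] tcp [0.4438 0.2253] yaw -13.5 L 0.077 z 0.221 0.240
side face 621 [0.4415 0.222  0.1802] normal [0.232 0.973 0.005]
```

```bash
python3 -m creep '[[[0,0,0],[0,0,-0.159]],[[0,0,0],[0,0,-0.158]],[[-6,-30,0],[0,0,0]],[[-8,-45,0],[0,0,0]],[[-8,-45,0],[0,0,0]],[[-8,-45,0],[0,0,0]],[[-8,-45,0],[0,0,0]],[[-8,-45,0],[0,0,0]],[[-8,-45,0],[0,0,0]],[[-8,-45,0],[0,0,0]],[[-8,-45,0],[0,0,0]],[[-8,-45,0],[0,0,0]]]' >/dev/null
python3 -m creep '[[[-8,-40,0],[0,0,0]],[[-2,-13,2],[0,0,0]],[[0,0,0],[0,0,0]],[[0,0,0],[0,0,0]]]' >/dev/null; python3 go.py .5698 -.2533 .155 94.45;python3 chk.py
```

```text
t31.0 pos [ 0.57   -0.2525  0.2099] turn [ 0.002 -0.     0.002] shift [ 0.2 -0.7 54.9] F [ 0.3  0.  -0.8] w 0.0082 g 59.4
top 90 mid [ 0.5706 -0.2515] tcp [ 0.5701 -0.2524] yaw 5.9 L 0.079 z 0.232 0.338
side 129 mid [ 0.5678 -0.2551] tcp [ 0.5703 -0.2525] yaw 5.8 L 0.079 z 0.222 0.301
```

```bash
python3 -m creep '[[[0,-0.3,0],[0,0,0]],[[0,0,20],[0,0,0]],[[0,0,25],[0,0,0]],[[0,0,12],[0,0,0]],[[0,0,8],[0,0,0]],[[0,0,8],[0,0,0]],[[0,0,8],[0,0,0]],[[0,0,0],[0,0,0]]]' >/dev/null; python3 go.py .5698 -.2533 .094 94.45; python3 -m creep '[[[0,0,8],[0,0,0]],[[0,0,8],[0,0,0]],[[0,0,7],[0,0,0]],[[0,0,5],[0,0,0]],[[0,0,0],[0,0,0]],[[0,0,0],[0,0,0]]]' >/dev/null;  python3 go.py .5698 -.2533 .094 94.45;  python3 -m creep '[[[0,0,3],[0,0,0]],[[0,0,2],[0,0,0]],[[0,0,1],[0,0,0]],[[0,0,1],[0,0,0]],[[0,0,0],[0,0,0]]]' >/dev/null;  python3 go.py .5698 -.2533 .094 94.45
```

```text
t32.1 pos [ 0.5701 -0.2539  0.1286] turn [ 0.002 -0.     0.001] shift [ 0.2  0.6 34.6] F [ 1.1  0.5 -1.2] w 0.0079 g 59.4
t32.9 pos [ 0.5707 -0.2542  0.1015] turn [0.001 0.001 0.   ] shift [0.8 0.9 7.5] F [-0.9 -1.  -1.2] w 0.0079 g 59.4
t33.5 pos [ 0.5704 -0.254   0.0942] turn [0.001 0.001 0.001] shift [0.6 0.7 0.2] F [ 1.  -0.2 -0.5] w 0.008 g 59.4
```

```bash
python3 -m creep '[[[0,0,1],[0,0,0]],[[0,0,1],[0,0,0]],[[0,0,0],[0,0,0]]]' >/dev/null;  python3 go.py .5698 -.2533 .094 94.45; python3 -m creep '[[[0,0,0.8],[0,0,0]],[[0,0,0],[0,0,0]]]' >/dev/null;  python3 go.py .5698 -.2533 .094 94.45; python3 -m creep '[[[0,0,0],[0,0,0]],[[0,0,0],[0,0,0]],[[0,0,0],[0,0,0]],[[0,0,-10],[0,0,0]],[[0,0,-25],[0,0,0]],[[0,0,-35],[0,0,0]],[[0,0,-40],[0,0,0]],[[0,0,0],[0,0,0]]]' 30 >/dev/null; python3 go.py .4341 .1826 .205 76.3; python3 orng.py
```

```text
t33.9 pos [ 0.5707 -0.2542  0.0931] turn [0.001 0.002 0.001] shift [ 0.9  0.9 -0.9] F [-0.7 -0.1  4.1] w 0.0079 g 60.1
t34.1 pos [ 0.5711 -0.2542  0.093 ] turn [0.    0.003 0.001] shift [ 1.2  1.  -1. ] F [-2.4  0.5  7.3] w 0.0078 g 60.7
t35.1 pos [ 0.5728 -0.2553  0.2067] turn [-0.002  0.01   0.317] shift [238.4 392.6   1.7] F [ 0.8  0.1 -0.1] w 0.03 g 0.0
top 66 [ 0.5572 -0.2535] yaw 6.3 L 0.045 z 0.1227
top 70 [ 0.5598 -0.2971] yaw 4.2 L 0.041 z 0.1215
top 54 [ 0.5547 -0.3409] yaw 2.5 L 0.026 z 0.1216
top 99 [0.4354 0.1833] yaw -13.7 L 0.072 z 0.1063
side 155 [0.4328 0.1815] yaw -14.5 L 0.075 z 0.1022
side 135 [ 0.5691 -0.255 ] yaw 4.6 L 0.078 z 0.1201
side 150 [ 0.5728 -0.2989] yaw 4.7 L 0.076 z 0.1199
side 170 [ 0.5768 -0.3419] yaw 4.7 L 0.078 z 0.1200
```

```bash
python3 -m creep '[[[0,0,0],[-0.001,0.005,0.159]],[[0,0,0],[-0.001,0.005,0.158]],[[18,30,0],[0,0,0]],[[24,40,0],[0,0,0]],[[24,40,0],[0,0,0]],[[24,40,0],[0,0,0]],[[24,40,0],[0,0,0]],[[24,40,0],[0,0,0]],[[24,40,0],[0,0,0]],[[24,40,0],[0,0,0]],[[24,40,0],[0,0,0]],[[24,40,2],[0,0,0]]]' >/dev/null
python3 -m creep '[[[2,2,0],[0,0,0]],[[0,0,0],[0,0,0]],[[0,0,0],[0,0,0]]]' >/dev/null; python3 go.py .4341 .1826 .077 76.3
```

```text
t37.1 pos [0.4339 0.1814 0.2021] turn [ 0.001 -0.01  -0.001] shift [1.000e-01 1.200e+00 1.251e+02] F [-0.5  0.5 -0.4] w 0.0301 g 0.0
```

```bash
python3 -m creep '[[[1,0.5,0],[0,-0.01,0]],[[0,0,30],[0,0,0]],[[0,0,30],[0,0,0]],[[0,0,30],[0,0,0]],[[0,0,24],[0,0,0]],[[0,0,13],[0,0,0]],[[0,0,0],[0,0,0]],[[0,0,0],[0,0,0]]]' 30 >/dev/null; python3 go.py .4341 .1826 .077 76.3; python3 -m creep '[[[0,0,0],[0,0,0]],[[0,0,0],[0,0,0]],[[0,0,0],[0,0,0]],[[0,0,0],[0,0,0]],[[0,0,0],[0,0,0]]]' 0 >/dev/null; python3 go.py .4341 .1826 .077 76.3;  python3 -m creep '[[[0,0,-8],[0,0,0]],[[0,0,-10],[0,0,0]],[[0,0,-12],[0,0,0]],[[0,0,-15],[0,0,0]],[[0,0,-20],[0,0,0]],[[0,0,-25],[0,0,0]],[[0,0,-25],[0,0,0]],[[0,0,-22],[0,0,0]],[[0,0,0],[0,0,0]],[[0,0,0],[0,0,0]]]' >/dev/null; python3 go.py .5662 -.2096 .21 94.45; python3 chk.py
```

```text
t38.1 pos [0.4339 0.1836 0.0765] turn [ 0.003  0.002 -0.   ] shift [-0.5 -1.  -0.5] F [ 1.2 -1.1  0.3] w 0.03 g 0.0
t38.7 pos [0.4341 0.184  0.0767] turn [0.004 0.003 0.   ] shift [-0.3 -1.3 -0.3] F [-0.6  0.1  5.7] w 0.0078 g 60.2
t40.0 pos [0.4325 0.1829 0.212 ] turn [ 0.001 -0.    -0.317] shift [-102.9 -401.7    2. ] F [-0.2 -0.5 -1. ] w 0.0078 g 59.4
side 123 mid [0.4312 0.1784] tcp [0.4322 0.1828] yaw -13.1 L 0.078 z 0.223 0.239
side face 649 [0.4314 0.1792 0.1804] normal [0.244 0.97  0.009]
```

```bash
python3 -m creep '[[[0,0,0],[0,0,-0.159]],[[0,0,0],[0,0,-0.158]],[[-8,-30,0],[0,0,0]],[[-11.5,-45,0],[0,0,0]],[[-11.5,-45,0],[0,0,0]],[[-11.5,-45,0],[0,0,0]],[[-11.5,-45,0],[0,0,0]],[[-11.5,-45,0],[0,0,0]],[[-11.5,-45,0],[0,0,0]],[[-11.5,-45,0],[0,0,0]],[[-11.5,-45,0],[0,0,0]],[[-3,-12,0],[0,0,0]]]' >/dev/null
python3 -m creep '[[[0,0,2],[0,0,0]],[[0,0,0],[0,0,0]],[[0,0,0],[0,0,0]]]' >/dev/null; python3 go.py .5662 -.2096 .155 94.45;python3 chk.py
```

```text
t42.0 pos [ 0.5668 -0.2081  0.2101] turn [0.002 0.001 0.002] shift [ 0.7 -1.5 55.1] F [-0.6 -0.  -1.1] w 0.0079 g 59.3
top 70 mid [ 0.5686 -0.207 ] tcp [ 0.567  -0.2082] yaw 6.8 L 0.079 z 0.232 0.347
side 131 mid [ 0.566  -0.2118] tcp [ 0.5671 -0.2084] yaw 4.2 L 0.077 z 0.221 0.305
side face 381 [ 0.5511 -0.2125  0.1852] normal [-0.082  0.997  0.01 ]
```

```bash
python3 -m creep '[[[0,-0.8,0],[0,0,0]],[[0,0,20],[0,0,0]],[[0,0,25],[0,0,0]],[[0,0,12],[0,0,0]],[[0,0,8],[0,0,0]],[[0,0,8],[0,0,0]],[[0,0,8],[0,0,0]],[[0,0,0],[0,0,0]]]' >/dev/null; python3 go.py .5662 -.2096 .094 94.45; python3 -m creep '[[[0,0,8],[0,0,0]],[[0,0,8],[0,0,0]],[[0,0,7],[0,0,0]],[[0,0,5],[0,0,0]],[[0,0,0],[0,0,0]],[[0,0,0],[0,0,0]]]' >/dev/null;  python3 go.py .5662 -.2096 .094 94.45;  python3 -m creep '[[[0,0,3],[0,0,0]],[[0,0,2],[0,0,0]],[[0,0,1],[0,0,0]],[[0,0,1],[0,0,0]],[[0,0,0],[0,0,0]]]' >/dev/null;  python3 go.py .5662 -.2096 .094 94.45
```

```text
t43.0 pos [ 0.5668 -0.21    0.1283] turn [ 0.002 -0.     0.001] shift [ 0.5  0.5 34.3] F [-0.8  0.7 -0.2] w 0.0078 g 59.3
t43.8 pos [ 0.5674 -0.2102  0.1011] turn [0.002 0.001 0.001] shift [1.1 0.7 7.1] F [-0.  -1.4 -0.5] w 0.0076 g 59.3
t44.4 pos [ 0.5671 -0.2101  0.0938] turn [0.002 0.001 0.001] shift [ 0.9  0.6 -0.2] F [ 0.5  0.5 -0.2] w 0.0077 g 59.3
```

Next I'll seat and release it, then head for the canisters.

```bash
python3 -m creep '[[[0,0,1],[0,0,0]],[[0,0,1],[0,0,0]],[[0,0,0.6],[0,0,0]],[[0,0,0],[0,0,0]]]' >/dev/null;  python3 go.py .5662 -.2096 .094 94.45; python3 -m creep '[[[0,0,0],[0,0,0]],[[0,0,0],[0,0,0]],[[0,0,0],[0,0,0]],[[0,0,-10],[0,0,0]],[[0,0,-25],[0,0,0]],[[0,0,-35],[0,0,0]],[[0,0,-40],[0,0,0]],[[0,0,0],[0,0,0]]]' 30 >/dev/null; python3 orng.py
cat > can.py <<'E'
from h import *
for n in ('top','side'):
    c=cam(n); W=cloud(c); save(c,n+'_c%d'%c['shot'])
    m=(W[...,2]>.076)&(W[...,2]<.095)&(W[...,0]>.3)&(W[...,0]<.72)&(W[...,1]>-.1)&(W[...,1]<.5)
    k,l,s,_=cv2.connectedComponentsWithStats(m.astype(np.uint8))
    for i in range(1,k):
        P=W[l==i]
        if s[i,4]>60 and np.ptp(P,0)[:2].max()<.075: print('can',n,s[i,4],np.round((P.max(0)+P.min(0))/2,4),np.round(np.ptp(P,0),3))
E
python3 can.py; python3 go.py .4 0 .22 94.45
```

```text
t44.9 pos [ 0.5673 -0.2103  0.0927] turn [0.001 0.002 0.   ] shift [ 1.1  0.8 -1.3] F [-1.4  0.8  6.4] w 0.0078 g 60.3
top 68 [ 0.5537 -0.2093] yaw 4.7 L 0.042 z 0.1224
top 67 [ 0.5555 -0.2531] yaw 4.5 L 0.042 z 0.1221
top 47 [ 0.5526 -0.2975] yaw 3.0 L 0.026 z 0.1224
side 202 [ 0.5666 -0.2119] yaw 6.2 L 0.078 z 0.1197
side 169 [ 0.5686 -0.2555] yaw 5.1 L 0.078 z 0.1194
side 159 [ 0.5721 -0.299 ] yaw 4.5 L 0.078 z 0.1199
side 170 [ 0.5772 -0.3418] yaw 4.5 L 0.078 z 0.1198
can top 441 [0.6385 0.2018 0.0842] [0.05  0.05  0.016]
can top 437 [0.6397 0.108  0.0839] [0.05  0.051 0.016]
can top 100 [0.5512 0.4924 0.0856] [0.035 0.015 0.019]
t46.1 pos [ 0.5663 -0.21    0.2002] turn [ 0.003 -0.001  0.   ] shift [149.5 222.3 -19.8] F [ 0.3 -0.1 -0.4] w 0.0298 g 0.0
```

All four plates stand fully down (strip tops at 0.119–0.120). One canister has been knocked to about (0.6385, 0.107), so I'll fetch it first.

```bash
python3 go.py .6385 .107 .22 94.45; python3 -m creep '[[[0,0,-20],[0.003,0,0]],[[-1,26,0],[0,0,0]],[[-7,40,0],[0,0,0]],[[-7,40,0],[0,0,0]],[[-7,40,0],[0,0,0]],[[-7,40,0],[0,0,0]],[[-7,40,0],[0,0,0]],[[-7,40,0],[0,0,0]],[[-5,40,0],[0,0,0]],[[0,5,0],[0,0,0]],[[0,0,0],[0,0,0]],[[0,0,0],[0,0,0]]]' 85 >/dev/null; python3 go.py .6385 .107 .05 94.45; python3 can.py
```

```text
t46.1 pos [ 0.5663 -0.21    0.2002] turn [ 0.003 -0.001  0.   ] shift [-96.5 310.5 -19.8] F [ 0.3 -0.1 -0.4] w 0.0298 g 0.0
t47.6 pos [0.5904 0.1022 0.2205] turn [-0.002 -0.    -0.001] shift [-48.3   1.  170.5] F [0.  0.4 0.8] w 0.0846 g 0.0
can top 109 [0.6356 0.2167 0.085 ] [0.043 0.021 0.011]
can top 97 [0.5494 0.4926 0.0855] [0.034 0.015 0.019]
can side 64 [0.5498 0.4896 0.0854] [0.035 0.02  0.019]
can side 217 [0.6361 0.2004 0.0823] [0.05  0.053 0.012]
can side 249 [0.6382 0.1047 0.0833] [0.051 0.053 0.014]
```

```bash
python3 -m creep '[[[-24,0,0],[0,0,0]],[[-24.5,0.5,0],[0,0,0]],[[0,0,25],[0,0,0]],[[0,0,30],[0,0,0]],[[0,0,20],[0,0,0]],[[0,0,0],[0,0,0]],[[0,0,0],[0,0,0]]]' 85 >/dev/null; python3 go.py .639 .1065 .05 94.45; python3 -m creep '[[[0,0,25],[0,0,0]],[[0,0,25],[0,0,0]],[[0,0,25],[0,0,0]],[[0,0,20],[0,0,0]],[[0,0,0],[0,0,0]],[[0,0,0],[0,0,0]]]' 85 >/dev/null; python3 go.py .639 .1065 .05 94.45
```

```text
t48.6 pos [0.6397 0.1071 0.1471] turn [-0.001  0.002 -0.   ] shift [ 0.7 -0.6 97.1] F [-0.5  0.   0.9] w 0.0853 g 0.0
t49.4 pos [0.6404 0.1077 0.0529] turn [-0.001  0.004  0.   ] shift [ 1.5 -1.1  2.9] F [-0.4  0.   0.3] w 0.085 g 0.0
```

```bash
python3 -m creep '[[[1.5,-1,1],[0,0.003,0]],[[0,0,0],[0,0,0]],[[0,0,0],[0,0,0]],[[0,0,0],[0,0,0]],[[0,0,0],[0,0,0]],[[0,0,0],[0,0,0]]]' 45 >/dev/null; python3 go.py .639 .1065 .05 94.45; python3 -m creep '[[[0,0,-5],[0,0,0]],[[0,0,-15],[0,0,0]],[[0,0,-25],[0,0,0]],[[0,0,-35],[0,0,0]],[[0,0,-35],[0,0,0]],[[0,0,-35],[0,0,0]],[[0,0,-30],[0,0,0]],[[0,0,0],[0,0,0]],[[0,0,0],[0,0,0]]]' >/dev/null; python3 go.py .4925 -.3354 .23 94.45
```

```text
t50.1 pos [0.6384 0.1067 0.0513] turn [-0.001  0.     0.001] shift [-0.6 -0.3  1.3] F [-1.1  1.1  5.6] w 0.0505 g 62.1
t51.2 pos [0.6375 0.1065 0.2288] turn [-0.001 -0.004  0.   ] shift [ 178.8 -429.4   -1.2] F [ 0.   0.5 -2.5] w 0.0503 g 62.5
```

```bash
python3 -m creep '[[[17,-30,0],[0,0,0]],[[18,-43,0],[0,0,0]],[[18,-43,0],[0,0,0]],[[18,-43,0],[0,0,0]],[[18,-43,0],[0,0,0]],[[18,-43,0],[0,0,0]],[[18,-43,0],[0,0,0]],[[18,-43,0],[0,0,0]],[[18,-43,0],[0,0,0]],[[18,-43,0],[0,0,0]],[[0,-12,0],[0,0,0]],[[0,0,0],[0,0,0]]]' >/dev/null; python3 go.py .4925 -.3354 .077 94.45
cat > canh.py <<'E'
from h import *
for n in ('top','side'):
    c=cam(n); W=cloud(c); e=np.array(bot.get_obs()['eef_pos']); h=cv2.cvtColor(c['image'],cv2.COLOR_BGR2HSV)
    m=(h[...,0]>100)&(h[...,0]<125)&(h[...,1]>100)&(np.hypot(W[...,0]-e[0],W[...,1]-e[1])<.06)
    P=W[m]; print(n,len(P),np.round(e,4)); 
    if len(P): print(np.round(np.percentile(P,[2,50,98],axis=0),4).tolist())
    save(c,'canh_%s%d'%(n,c['shot']))
E
python3 canh.py
```

```text
t52.7 pos [ 0.4924 -0.335   0.229 ] turn [ 0.001 -0.004 -0.001] shift [-1.00e-01 -4.00e-01  1.52e+02] F [ 0.1  1.3 -1.7] w 0.0508 g 62.8
top 34 [ 0.4928 -0.3342  0.2294]
[[0.4732, -0.3208, 0.1915], [0.4823, -0.3114, 0.1982], [0.5011, -0.3078, 0.2046]]
side 220 [ 0.4931 -0.3337  0.2299]
[[0.4698, -0.3599, 0.1808], [0.4928, -0.3563, 0.1964], [0.5153, -0.3443, 0.2086]]
```

```bash
python3 -m creep '[[[0,0,25],[0,-0.004,0]],[[0,0,30],[0,0,0]],[[0,0,30],[0,0,0]],[[0,0,25],[0,0,0]],[[0,0,15],[0,0,0]],[[0,0,8],[0,0,0]],[[0,0,6],[0,0,0]],[[0,0,0],[0,0,0]],[[0,0,0],[0,0,0]]]' >/dev/null; python3 go.py .4925 -.3354 .0755 94.45
```

```text
t54.0 pos [ 0.4937 -0.3355  0.0927] turn [-0.002  0.003  0.   ] shift [ 1.2  0.2 17.2] F [-0.  -0.7 -1.6] w 0.0504 g 62.9
```

```bash
python3 -m creep '[[[1,0,6],[0,0.002,0]],[[0,0,4],[0,0,0]],[[0,0,3],[0,0,0]],[[0,0,2],[0,0,0]],[[0,0,0],[0,0,0]],[[0,0,0],[0,0,0]]]' >/dev/null; python3 go.py .4925 -.3354 .0755 94.45;  python3 -m creep '[[[0,0,1],[0,0,0]],[[0,0,0.7],[0,0,0]],[[0,0,0],[0,0,0]]]' >/dev/null; python3 go.py .4925 -.3354 .0755 94.45
```

```text
t54.7 pos [ 0.4924 -0.3353  0.077 ] turn [-0.001  0.     0.001] shift [-0.1 -0.1  1.5] F [ 0.8  0.4 -1.4] w 0.0509 g 62.9
t55.1 pos [ 0.4924 -0.3353  0.0754] turn [-0.001  0.     0.001] shift [-0.1 -0.1 -0.1] F [-0.5  0.1 -0.3] w 0.0507 g 62.9
```

```bash
python3 -m creep '[[[0,0,0.8],[0,0,0]],[[0,0,0.7],[0,0,0]],[[0,0,0],[0,0,0]]]' >/dev/null; python3 go.py .4925 -.3354 .0755 94.45;  python3 -m creep '[[[0,0,0.6],[0,0,0]],[[0,0,0],[0,0,0]]]' >/dev/null; python3 go.py .4925 -.3354 .0755 94.45
```

```text
t55.5 pos [ 0.4926 -0.3352  0.0753] turn [-0.002  0.001  0.001] shift [ 0.1 -0.2 -0.2] F [-1.2  2.5  7.8] w 0.0505 g 63.7
t55.7 pos [ 0.4927 -0.3352  0.0752] turn [-0.002  0.002  0.001] shift [ 0.2 -0.2 -0.3] F [-2.8  2.6 10.2] w 0.0505 g 63.9
```

```bash
python3 -m creep '[[[0,0,-1],[0,0,0]],[[0,0,0],[0,0,0]],[[0,0,0],[0,0,0]],[[0,0,-10],[0,0,0]],[[0,0,-25],[0,0,0]],[[0,0,-35],[0,0,0]],[[0,0,-40],[0,0,0]],[[0,0,-35],[0,0,0]],[[0,0,0],[0,0,0]]]' 82 >/dev/null; python3 can.py; python3 go.py .6375 .2008 .22 94.45
```

```text
can top 441 [0.6386 0.2019 0.0837] [0.051 0.05  0.014]
can top 99 [0.5514 0.4919 0.0851] [0.035 0.015 0.018]
can side 219 [0.6362 0.1997 0.0832] [0.05  0.052 0.014]
t56.9 pos [ 0.4924 -0.3351  0.2195] turn [-0.002  0.001  0.   ] shift [-1.863e+02  5.231e+02 -5.000e-01] F [-0.6 -0.  -0. ] w 0.0819 g 0.0
```

```bash
python3 -m creep '[[[-8,30,0],[0,0,0]],[[-14,45,0],[0,0,0]],[[-14,45,0],[0,0,0]],[[-14,45,0],[0,0,0]],[[-14,45,0],[0,0,0]],[[-14,45,0],[0,0,0]],[[-14,45,0],[0,0,0]],[[-14,45,0],[0,0,0]],[[-14,45,0],[0,0,0]],[[-14,45,0],[0,0,0]],[[-14,45,0],[0,0,0]],[[-14,35,0],[0,0,0]]]' >/dev/null;  python3 -m creep '[[[-20,8,0],[0,0,0]],[[-5,0,0],[0,0,0]],[[0,0,0],[0,0,0]],[[0,0,0],[0,0,0]]]' 85 >/dev/null; python3 go.py .6375 .2008 .05 94.45
```

```text
t58.9 pos [0.6373 0.1999 0.2182] turn [-0.002 -0.001 -0.001] shift [ -0.2   0.8 168.2] F [ 0.4 -0.8  0.1] w 0.0849 g 0.0
```

```bash
python3 -m creep '[[[0,0.5,25],[0,0,0]],[[0,0,30],[0,0,0]],[[0,0,20],[0,0,0]],[[0,0,25],[0,0,0]],[[0,0,25],[0,0,0]],[[0,0,25],[0,0,0]],[[0,0,17],[0,0,0]],[[0,0,0],[0,0,0]],[[0,0,0],[0,0,0]]]' 85 >/dev/null; python3 go.py .6375 .2008 .051 94.45
```

```text
t60.0 pos [0.6386 0.2013 0.0527] turn [-0.001  0.002  0.   ] shift [ 1.1 -0.4  1.7] F [0.6 0.6 0.4] w 0.0848 g 0.0
```

```bash
python3 -m creep '[[[1,-0.5,1],[0,0,0]],[[0,0,0],[0,0,0]],[[0,0,0],[0,0,0]],[[0,0,0],[0,0,0]],[[0,0,0],[0,0,0]],[[0,0,0],[0,0,0]]]' 45 >/dev/null; python3 go.py .6375 .2008 .051 94.45; python3 -m creep '[[[0,0,-5],[0,0,0]],[[0,0,-15],[0,0,0]],[[0,0,-25],[0,0,0]],[[0,0,-35],[0,0,0]],[[0,0,-35],[0,0,0]],[[0,0,-35],[0,0,0]],[[0,0,-30],[0,0,0]],[[0,0,0],[0,0,0]],[[0,0,0],[0,0,0]]]' >/dev/null; python3 go.py .4864 -.2507 .23 94.45
```

```text
t60.8 pos [0.6376 0.2011 0.0517] turn [-0.001  0.002  0.001] shift [ 0.1 -0.3  0.7] F [-0.2  0.8  6.3] w 0.0507 g 62.4
t61.9 pos [0.6363 0.2006 0.2292] turn [-0.002 -0.002  0.   ] shift [ 184.5 -438.4   -0.8] F [-0.1 -0.4 -2.4] w 0.0506 g 62.4
```

```bash
python3 -m creep '[[[17,-30,0],[0,0,0]],[[18.5,-44,0],[0,0,0]],[[18.5,-44,0],[0,0,0]],[[18.5,-44,0],[0,0,0]],[[18.5,-44,0],[0,0,0]],[[18.5,-44,0],[0,0,0]],[[18.5,-44,0],[0,0,0]],[[18.5,-44,0],[0,0,0]],[[18.5,-44,0],[0,0,0]],[[18.5,-44,0],[0,0,0]],[[1,-12,0],[0,0,0]],[[0,0,0],[0,0,0]]]' >/dev/null; python3 go.py .4864 -.2507 .077 94.45; python3 canh.py
```

```text
t63.4 pos [ 0.4864 -0.2503  0.2294] turn [ 0.001 -0.002 -0.001] shift [  0.   -0.4 152.4] F [-0.9  0.1 -0.5] w 0.0505 g 62.7
top 5 [ 0.4868 -0.2495  0.2297]
[[0.4694, -0.2325, 0.1978], [0.4714, -0.2312, 0.2027], [0.4731, -0.2292, 0.2043]]
side 223 [ 0.4871 -0.249   0.23  ]
[[0.4625, -0.2758, 0.1807], [0.4855, -0.2716, 0.1957], [0.5085, -0.2598, 0.2084]]
```

```bash
python3 -m creep '[[[0,0,25],[0,-0.003,0]],[[0,0,30],[0,0,0]],[[0,0,30],[0,0,0]],[[0,0,25],[0,0,0]],[[0,0,15],[0,0,0]],[[0,0,8],[0,0,0]],[[0,0,6],[0,0,0]],[[0,0,0],[0,0,0]],[[0,0,0],[0,0,0]]]' >/dev/null; python3 go.py .4864 -.2507 .0755 94.45;  python3 -m creep '[[[1,0,6],[0,0.002,0]],[[0,0,4],[0,0,0]],[[0,0,3],[0,0,0]],[[0,0,2],[0,0,0]],[[0,0,1],[0,0,0]],[[0,0,0],[0,0,0]],[[0,0,0],[0,0,0]]]' >/dev/null; python3 go.py .4864 -.2507 .0755 94.45; python3 -m creep '[[[0,0,0.7],[0,0,0]],[[0,0,0.7],[0,0,0]],[[0,0,0],[0,0,0]]]' >/dev/null; python3 go.py .4864 -.2507 .0755 94.45
```

```text
t64.7 pos [ 0.488  -0.2507  0.0927] turn [-0.002  0.004  0.   ] shift [ 1.6  0.1 17.2] F [ 0.7  0.1 -1.2] w 0.051 g 62.8
t65.5 pos [ 0.4866 -0.2505  0.0761] turn [-0.001  0.001  0.   ] shift [ 0.3 -0.2  0.6] F [ 0.1 -0.2 -0.9] w 0.0507 g 62.8
t65.9 pos [ 0.4869 -0.2505  0.0756] turn [-0.002  0.002  0.001] shift [ 0.5 -0.2  0.1] F [-1.7  0.8  4.8] w 0.0506 g 63.3
```

```bash
python3 -m creep '[[[0,0,0],[0,0,0]],[[0,0,0],[0,0,0]],[[0,0,0],[0,0,0]],[[0,0,-10],[0,0,0]],[[0,0,-25],[0,0,0]],[[0,0,-35],[0,0,0]],[[0,0,-40],[0,0,0]],[[0,0,-35],[0,0,0]],[[0,45,0],[0,0,0]],[[0,45,0],[0,0,0]],[[0,0,0],[0,0,0]],[[0,0,0],[0,0,0]]]' 76 >/dev/null
python3 - <<'E'
from h import *
np.set_printoptions(precision=4,suppress=True)
c=cam('side'); W=cloud(c); cv2.imwrite('pics/s3.png',cv2.resize(c['image'][240:460,200:460],None,fx=3,fy=2.7))
for r in vision.place_of(c,'lever_pad')[:2]: print(r['score'],at_z(c,r['position'],.074))
h=cv2.cvtColor(c['image'],cv2.COLOR_BGR2HSV)
m=((h[...,0]<5)|(h[...,0]>174))&(h[...,1]>150)&(W[...,1]<-.08)&(W[...,1]>-.3)&(W[...,0]<.6)&(W[...,0]>.4)
P=W[m]; print(len(P),np.percentile(P,[2,50,98],axis=0))
E
python3 go.py .48 -.16 .12 94.45
```

```text
0.83 [ 0.4815 -0.1655  0.074 ]
288 [[ 0.462  -0.1793  0.0697]
 [ 0.4855 -0.1642  0.0736]
 [ 0.5088 -0.1474  0.0903]]
t67.5 pos [ 0.4796 -0.1614  0.2197] turn [-0.002  0.001 -0.001] shift [-0.5  1.4 99.7] F [-0.6 -0.3  0.5] w 0.0759 g 0.0
```

View pics/s3.png

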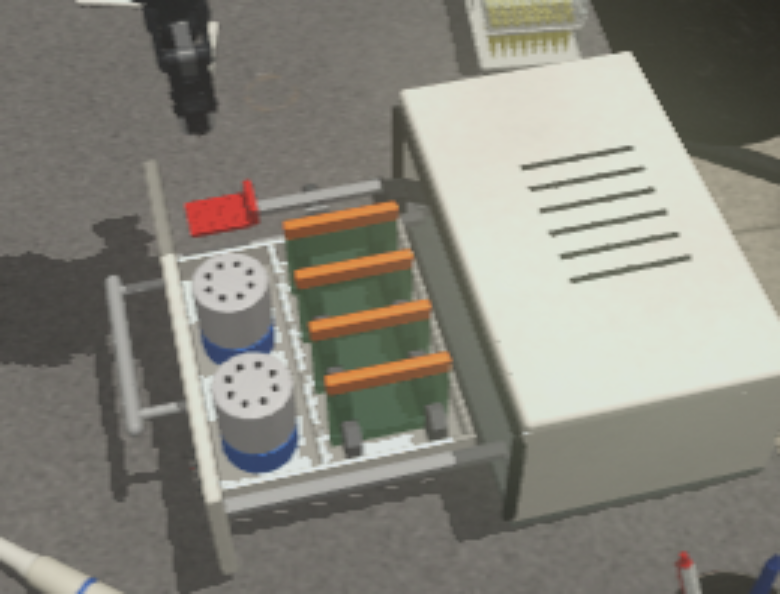

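The picture shows all four plates upright in the slots (orange strips at rows 220–370) and both canisters in the tray at (233,300) and (255,410). The red lever pad is at (218,213), with its lip at 250. Next is the lever: fingers closed, body leaning away from the front panel.

```bash
python3 go.py .4861 -.1626 .12 94.45; python3 -m creep '[[[-6.5,-1,30],[0,0,0]],[[0,0,35],[0,0.15,0]],[[0,0,0],[0,0,0]],[[-5,0,34],[0,0,0]],[[0,0,0],[0,0,0]],[[0,0,0],[0,0,0]],[[0,0,0],[0,0,0]]]' 0 >/dev/null; python3 go.py .4861 -.1626 .09 94.45
```

```text
t67.5 pos [ 0.4796 -0.1614  0.2197] turn [-0.002  0.001 -0.001] shift [-6.4 -1.7 99.7] F [-0.6 -0.3  0.5] w 0.0759 g 0.0
t68.4 pos [ 0.487  -0.1617  0.1227] turn [-0.003 -0.144 -0.   ] shift [ 0.9 -0.8 32.7] F [ 0.6  0.6 -0.3] w -0.0001 g 0.0
```

```bash
python3 -m creep '[[[-3,-1,20],[0,0,0]],[[-3,0,18],[0,0,0]],[[0,0,0],[0,0,0]],[[0,0,0],[0,0,0]]]' >/dev/null; python3 go.py .4861 -.1626 .09 94.45; python3 -m creep '[[[-0.6,0,4],[0,0,0]],[[-0.6,0,4],[0,0,0]],[[-0.6,0,4],[0,0,0]],[[0,0,0],[0,0,0]]]' >/dev/null; python3 go.py .4861 -.1626 .055 94.45
```

```text
t68.9 pos [ 0.487  -0.1624  0.083 ] turn [-0.002 -0.147  0.   ] shift [ 0.9 -0.1 -7. ] F [ 1.1  0.3 -0.3] w 0.0002 g 0.0
t69.4 pos [ 0.4858 -0.1624  0.0701] turn [-0.002 -0.15   0.   ] shift [-0.3 -0.2 15.1] F [-2.6 -0.1  4.7] w 0.0001 g 2.5
```

```bash
python3 -m creep '[[[-0.6,0,4],[0,0,0]],[[-0.6,0,4],[0,0,0]],[[0,0,0],[0,0,0]]]' >/dev/null; python3 go.py .4861 -.1626 .055 94.45; python3 -m creep '[[[-0.4,0,3],[0,0,0]],[[-0.4,0,2],[0,0,0]],[[0,0,0],[0,0,0]]]' >/dev/null; python3 go.py .4861 -.1626 .055 94.45
```

```text
t69.8 pos [ 0.4862 -0.1624  0.0622] turn [-0.002 -0.149  0.   ] shift [ 0.1 -0.2  7.2] F [-2.  -0.4  7.3] w 0.0 g 3.6
t70.1 pos [ 0.487  -0.1624  0.0576] turn [-0.002 -0.147  0.   ] shift [ 0.9 -0.1  2.6] F [-1.   0.5  8.6] w -0.0001 g 4.2
```

```bash
python3 -m creep '[[[-4,0,-0.4],[0,0,0]],[[-5,0,-0.6],[0,0,0]],[[-5,0,-0.7],[0,0,0]],[[-5,0,-0.7],[0,0,0]],[[0,0,0],[0,0,0]]]' >/dev/null; python3 go.py .525 -.16 .055 94.45
```

```text
t70.8 pos [ 0.5069 -0.1609  0.0575] turn [-0.002 -0.146  0.001] shift [-18.1  -0.5   2.5] F [0.2 1.2 8.6] w -0.0003 g 4.1
```

```bash
python3 -m creep '[[[-5,0,-0.7],[0,0,0]],[[-6,0,-0.9],[0,0,0]],[[-6,0,-0.9],[0,0,0]],[[-6,0,-0.9],[0,0,0]],[[-6,0,-0.9],[0,0,0]],[[-6,0,-0.9],[0,0,0]],[[0,0,0],[0,0,0]],[[0,0,0],[0,0,0]]]' >/dev/null; python3 go.py .525 -.16 .055 94.45
cat > dr.py <<'E'
from h import *
# drawer joint from the front panel's top edge
f=np.array([.6348,-.2692]); ax=np.array([.997,.0776])
for n in ('top','side'):
    c=cam(n); W=cloud(c); q=(W[...,:2]-f)@ax; r=(W[...,:2]-f)@np.array([-.0776,.997])
    m=(W[...,2]>.122)&(W[...,2]<.136)&(q>-.22)&(q<.02)&(abs(r+.02)<.1)&(~orange(c))
    Q=q[m]; print(n,len(Q),np.round(np.percentile(Q,[5,50,95]),4),'joint ~',round(-np.median(Q)-.005,4))
    save(c,'dr_%s%d'%(n,c['shot'])); print('dr_%s%d'%(n,c['shot']))
E
python3 dr.py
```

```text
t71.8 pos [ 0.5424 -0.1581  0.0577] turn [-0.002 -0.145  0.001] shift [17.5 -0.5  2.7] F [0.4 1.1 8.6] w -0.0 g 4.1
top 126 [-0.1294 -0.125  -0.1201] joint ~ 0.12
dr_top40
side 517 [-0.1319 -0.1274 -0.1225] joint ~ 0.1224
dr_side41
```

```bash
python3 -m creep '[[[2,0,-14],[0,0,0]],[[4.5,0,-30],[0,0,0]],[[4.5,0,-30],[0,0,0]],[[6,0,-40],[0,0,0]],[[3,0,-20],[0,0,0]],[[0,0,0],[0,-0.145,0]],[[0,0,0],[0,0,0]]]' >/dev/null; python3 go.py .4254 -.2855 .2 94.45; python3 dr.py
```

```text
t72.7 pos [ 0.5373 -0.1574  0.1907] turn [-0.    -0.008 -0.001] shift [ 121.5 -119.    -9.3] F [-0.9  0.3  0. ] w -0.0004 g 0.0
top 41 [-0.13   -0.1249 -0.1206] joint ~ 0.1199
dr_top42
side 515 [-0.1324 -0.1279 -0.123 ] joint ~ 0.1229
dr_side43
```

```bash
python3 -m creep '[[[25,-25,-5],[0,-0.008,0]],[[35,-35,-5],[0,0,0]],[[35,-35,0],[0,0,0]],[[27,-24,0],[0,0,0]],[[0,0,0],[0,0,0]],[[0,0,0],[0,0,0]]]' >/dev/null; python3 go.py .4254 -.2855 .076 94.45; python3 -m creep '[[[0,0,30],[0,0,0]],[[0,0,35],[0,0,0]],[[0,0,35],[0,0,0]],[[0,0,22],[0,0,0]],[[0,0,0],[0,0,0]],[[0,0,0],[0,0,0]]]' >/dev/null;  python3 go.py .573 -.274 .076 94.45
```

```text
t73.6 pos [ 0.4298 -0.2862  0.2015] turn [-0.001  0.004  0.001] shift [  4.3   1.1 125.5] F [ 0.4 -0.4  0.5] w 0.0002 g 0.0
t74.3 pos [ 0.4304 -0.286   0.0801] turn [-0.002  0.005  0.002] shift [-143.1    0.9    4.1] F [ 0.8  0.6 -0.2] w 0.0001 g 0.0
```

```bash
python3 -m creep '[[[-6,0,0],[0,0,0]],[[-6,0,0],[0,0,0]],[[-5,0,0],[0,0,0]],[[-4,0,0],[0,0,0]],[[-5,0,0],[0,0,0]],[[-7,0,0],[0,0,0]],[[-8,0,0],[0,0,0]],[[-8,0,0],[0,0,0]],[[-8,0,0],[0,0,0]],[[-8,0,0],[0,0,0]]]' >/dev/null; python3 go.py .573 -.274 .08 94.45;  python3 -m creep '[[[-8,0,0],[0,0,0]],[[-8,0,0],[0,0,0]],[[-8,0,0],[0,0,0]],[[-8,0,0],[0,0,0]],[[-8,0,0],[0,0,0]],[[-8,0,0],[0,0,0]],[[-8,0,0],[0,0,0]],[[-6,0,0],[0,0,0]],[[-3,0,0],[0,0,0]],[[0,0,0],[0,0,0]]]' >/dev/null; python3 go.py .573 -.274 .08 94.45; python3 dr.py
```

```text
t75.6 pos [ 0.4942 -0.2809  0.0793] turn [-0.001  0.004  0.001] shift [-79.1   0.7  -0.7] F [-1.9 -0.9 -0.9] w -0.0001 g 1.0
t76.8 pos [ 0.5595 -0.2759  0.0802] turn [-0.002  0.006  0.001] shift [-13.6   0.9   0.2] F [-0.1  0.4 -0.4] w -0.0001 g 0.0
top 290 [-0.0238 -0.0196 -0.014 ] joint ~ 0.0146
dr_top44
side 522 [-0.0808 -0.0221 -0.0168] joint ~ 0.0171
dr_side45
```

```bash
python3 -m creep '[[[-5,0,0],[0,0,0]],[[-4,0,0],[0,0,0]],[[-3,0,0],[0,0,0]],[[-2,0,0],[0,0,0]],[[-1,0,0],[0,0,0]],[[0,0,0],[0,0,0]]]' >/dev/null; python3 go.py .573 -.274 .08 94.45;  python3 -m creep '[[[-1,0,0],[0,0,0]],[[-1,0,0],[0,0,0]],[[0,0,0],[0,0,0]]]' >/dev/null; python3 go.py .573 -.274 .08 94.45; python3 dr.py
```

```text
t77.7 pos [ 0.5737 -0.2747  0.0797] turn [-0.001  0.004  0.001] shift [ 0.7  0.7 -0.3] F [-0.1 -0.4 -1. ] w -0.0 g 0.2
t78.0 pos [ 0.575  -0.2746  0.0797] turn [-0.001  0.003  0.   ] shift [ 1.9  0.7 -0.3] F [-2.9 -0.9  1. ] w -0.0001 g 1.5
top 194 [-0.0642 -0.006  -0.0023] joint ~ 0.001
dr_top46
side 372 [-0.0677 -0.0085 -0.0049] joint ~ 0.0035
dr_side47
```

Not yet at the stop, so I'll push until the force rises.

```bash
python3 -m creep '[[[-1,0,0],[0,0,0]],[[-1,0,0],[0,0,0]],[[0,0,0],[0,0,0]]]' >/dev/null; python3 go.py .573 -.274 .08 94.45;  python3 -m creep '[[[-1,0,0],[0,0,0]],[[-1,0,0],[0,0,0]],[[0,0,0],[0,0,0]]]' >/dev/null; python3 go.py .573 -.274 .08 94.45; python3 -m creep '[[[-1,0,0],[0,0,0]],[[-1,0,0],[0,0,0]],[[0,0,0],[0,0,0]]]' >/dev/null; python3 go.py .573 -.274 .08 94.45
```

```text
t78.5 pos [ 0.5751 -0.2745  0.0796] turn [-0.001 -0.001 -0.   ] shift [ 2.1  0.7 -0.4] F [-9.  -1.   3.7] w -0.0 g 4.2
t78.9 pos [ 0.5752 -0.2745  0.0796] turn [-0.001 -0.004 -0.001] shift [ 2.1  0.7 -0.4] F [-12.7  -0.3   7.1] w -0.0002 g 6.6
t79.3 pos [ 0.5752 -0.2745  0.0796] turn [-0.    -0.008 -0.002] shift [ 2.2  0.7 -0.4] F [-17.6  -1.2  10.2] w -0.0002 g 8.9
```

The drawer is against its stop: force climbs with no motion. Now I'll back off, rise clear and check.

```bash
python3 -m creep '[[[8,0,0],[0,0,0]],[[20,0,0],[0,0,0]],[[30,0,0],[0,0,0]],[[30,0,0],[0,0,0]],[[0,0,-30],[0,0,0]],[[0,0,-40],[0,0,0]],[[0,40,-20],[0,0,0]],[[0,40,0],[0,0,0]],[[0,0,0],[0,0,0]],[[0,0,0],[0,0,0]]]' >/dev/null; python3 go.py .573 -.274 .08 94.45; python3 dr.py; cp pics/dr_side49.png pics/fin.png 2>/dev/null
python3 - <<'E'
from h import *
c=cam('side'); cv2.imwrite('pics/fin.png',cv2.resize(c['image'][140:460,180:480],(750,600*1)))
c=cam('top')
for q in('timer','marker','lever_pad'):
    print(q,[(round(r['score'],2),np.round(at_z(c,r['position'],0)[:2],3)) for r in vision.place_of(c,q)[:2]])
E
```

```text
t80.5 pos [ 0.488  -0.2012  0.1696] turn [-0.002  0.006  0.001] shift [-79.  -79.2  89.6] F [0.6 0.3 0.1] w 0.0002 g 0.0
top 269 [-0.0084 -0.0056 -0.0022] joint ~ 0.0006
dr_top48
side 380 [-0.0111 -0.0082 -0.0049] joint ~ 0.0032
dr_side49
timer [(0.97, array([0.625, 0.306]))]
marker [(0.73, array([0.488, 0.048]))]
lever_pad []
```

View pics/fin.png

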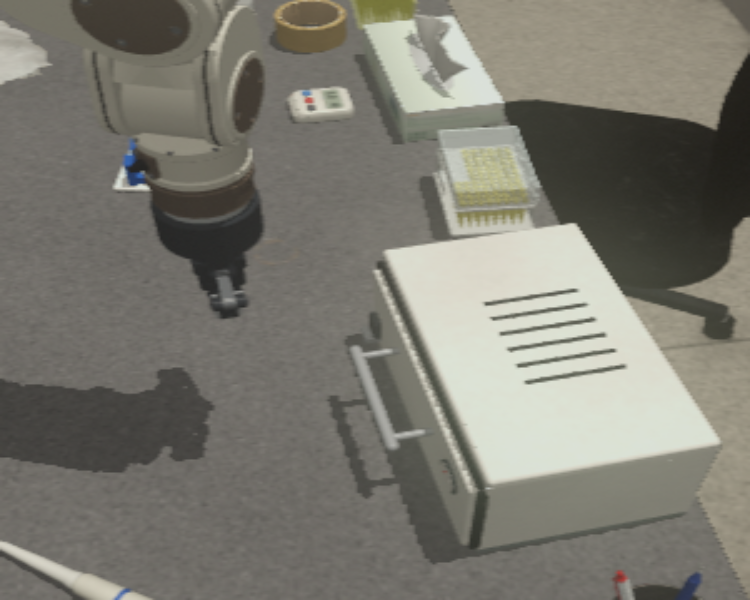

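The picture shows the drawer shut flush, with the handle bar at (375,395), the rack emptied, and the timer in place at (320,103). Nothing touches the robot, so I'm handing in.

```bash
python3 -c "
from workcell import workorder
print(workorder.job_done())"
```

```text
the job is handed in; nothing more can be done
None
```

All four plates are standing fully down in the drawer slots, both canisters are in the tray, the lever was pressed and the drawer pushed home to its stop at about 79 s, the timer and marker measured unmoved to within a few mm, and the job is handed in (no verdict was returned).

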